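# Turn the filming mirror until the camera sees the kitchen timer, and hold it there

### The arm

A 6-joint arm with a two-finger parallel gripper is mounted at the origin on the work surface. World frame = base frame: x ahead of the robot, y to its left, z up, the work surface at z = 0. Lengths are in m, angles in rad, forces in N, time in s.
With the tool pointing down it reaches from about 0.35 to 0.925 m from the base axis. Payload 6.4 kg.
Tool frame: the origin (TCP) lies on the centre line of the jaws, within the pads' length; the fingertips stand 14 mm ahead of it and the grasp point (between the pads) lies 5 mm behind it (tip_reach is the distance from the TCP to the fingertips, in m); z points along the fingers, y is the line along which they close (so a half turn about z gives the same grasp; the last joint's range is limited). The gripper opens to 94 mm and grips with 3 to 60 N. Pads are 16 mm wide; open, the fingers measure 119 mm over their backs; the gripper's body (75 mm by 177 mm) begins 78 mm behind the grasp point.
Start: joints at [-1.376, 0.245, 1.558, -0, 1.339, -0.174], TCP at [0.234, -0.606, 0.219] pointing down, gripper open.
Joint ranges: [-3.13, 3.13], [-1.02, 2.26], [0.13, 2.54], [-0.95, 4.09], [0.21, 2.88], [-2.74, 2.74]. Speed limits (rad/s): [2.57, 2.57, 3.14, 3.14, 3.14, 3.14].

### API

Orientations are given as [roll, pitch, yaw] about the fixed x, y, z axes, in that order (R = Rz(yaw) Ry(pitch) Rx(roll)).
In Python, from plant import * gives the robot as it stands.
- The arm moves only by the tool arm_command, never from a script. Its arguments are lists of equal length, an entry for each row: "slide": the shift along the tool's x, y, z each as a share of 25 mm, from -1 to 1, a list of three; "delta_rot": the turn, a rotation vector about the tool's x, y, z each as a share of 180 degrees, from -1 to 1, a list of three. A call has 1 to 8 rows; each row shifts and turns the commanded pose from where the row before left it, along the tool's axes as they then stand; what a row does not reach is not made up. A row lasts 1/8 s, in which the tool goes at most 62.5 mm and 10.7 degrees, less where a joint would pass 70% of its speed; a pose out of reach is approached as far as the arm can. A call with a number of a shift or a turn outside -1 to 1 is refused whole. A call with a gripper value outside its range is refused whole. "fingers" is the closure, from 0 (fully open) to 1 (shut), set as the call begins (left out, the last holds). The fingers move at their own pace and stop on an object; the grip force is fixed at half the most. Time passes only in rows, so rows that do not move let the fingers close. It gives the time, the measured TCP pose, the force, the opening and the grip force at its end, in the units of the state.
- observe(): the state, without advancing time (a new reading comes with each control period).
- get_image(name): name is "side" or "top" or "wrist"; returns a dict with "frame" (400x640x3 uint8, red, green, blue), "vertical_fov" (degrees; the focal length in pixels is half the picture's height over the tangent of half this angle, whatever the lens; pixels are square), "cx", "cy" (the principal point, pixels), "dist" ([k1, k2, p1, p2, k3] as OpenCV has them; the pictures are not rectified), "cam_to_world" (4x4, takes a point from camera to world coordinates); the wrist camera has in their place "mount" (4x4, takes a point from camera to tool coordinates, whose origin is the TCP and whose axes are the flange's). Camera axes: x right, y up, looking along -z (the intrinsics and any distortion apply to the point x, -y, -z); pixel columns grow to the right and rows downward; lengths in m; the calibration is good to about 2 mm. A picture is of the moment at which its call begins: read the wrist's pose just before it. There is no depth.
- close_job(): hands the job in; it is judged then, once.
Trained networks look in a picture, given as the dict that the camera call returned (one of the last four; its "shot" number tells which), for a name from the list of things; names that differ only in an ending like _2 or _b are one class to them, and where a whole thing is asked for, a point or a joint stands for the part that bears it (a point fixed in the world has none). Each returns a list of dicts, best first, with "confidence" (0 to 1); they miss things now and then, are a little off and sometimes report something else, mostly with a low value. They report only what shows in the picture. A call takes as long as a camera call. They do not tell look-alikes from the thing itself.
- boxes_of(picture, label): "bbox" ([left, top, right, bottom] in pixels, round what is visible of it).
- silhouettes(picture, label): "region" (400x640 bool, what is visible of it) and "bbox" ([left, top, right, bottom] in pixels, round what is visible of it).
The state is a dict: "time": time; "qpos": joint angles; "dq": joint speeds; "effort": joint torques, N m; "eef_pos": TCP position; "orientation": TCP orientation; "contact_force": force on the tool from outside, world axes, zero at the start; "ft_torque": the same for the moment, N m; "finger_gap": finger opening in m; "finger_force": force on a finger pad.
Only numpy, scipy, OpenCV 4.12 (cv2) and the standard library are available. Lean on these libraries where they do the work, as an engineer would, in place of code of your own. Each camera call takes 0.05 s, during which the arm holds its last target. There are 200 camera calls.

### The job

The little camera on the aluminium rail films the mirror in front of it: grip the black bar knob on top of the mirror, push it fully down to free it, and turn it until the camera sees the white kitchen timer in the middle of the mirror. The knob springs back when let go, so finish while still holding it at that angle. Leave the timer and everything else on the worktop where they are, and keep off the mirror glass.

Things in the scene. Friction and masses are not known exactly. Their poses are not given: they have to be found in the camera images.
- knob_grip (a point): centre of the black bar knob on top of the mirror's spindle: bar 56 mm long, 14 mm wide, 40 mm tall (20 mm above and below this point), on a skirt 42 mm wide, 6 mm thick. x along the bar, y across its 14 mm, z up; turns with the mirror. Grip across the 14 mm from above. A fixed ledge ring, 48 mm wide, lies 38 mm below this point: keep the fingertips less than 25 mm below it
- knob (a joint): how far the knob is pushed down, m: 0 at rest (up), 0.008 fully down. Spring: 2 N at the start, 5 N fully down. A pin under it blocks turning until it is down by 0.007; once turned by 0.4 rad either way, the ledge keeps it down by about 0.006 without pushing
- mirror (a joint): turn of mirror and knob together about the upright spindle, rad: 0 at rest, glass facing the camera; positive counter-clockwise from above; range -1.3 to 1.3. While the knob is up it has only about 0.15 rad of play. A weak spring (0.06 N m per rad) brings it back to within 0.1 of 0 when let go
- mirror_face (a point): centre of the mirror glass, on the spindle's axis, 110 mm above the worktop: x is the way the glass faces (its normal), z up. Glass 100 mm wide, 92 mm tall, turns with the knob; fixed gallows arm behind and above it (top of the arm at 165 mm)
- camera_lens (a point): front of the lens of the small black camera fixed on the rail, 206 mm from the spindle, 110 mm above the worktop. The camera looks straight at the spindle's axis. The rig (rail, camera, spindle) is fixed to the worktop; rail 370 mm by 45 mm
- sightline (a point): a computed frame at the centre of the glass: x points the way the camera's middle line of sight goes after reflection in the mirror (level; it turns twice as far as the mirror), z up. The timer is in the middle of the mirror picture when it lies on this x axis
- timer_center (a point): middle of the kitchen timer, 72 mm above its underside: white, turned, the same all round: foot 66 mm wide, stem, drum 62 mm wide with steel band and black ticks, 116 mm tall with its steel top knob; loose, left or right of the rig, 0.2 to 0.5 m from the mirror. The glass must face half-way between camera and timer as seen from the spindle (0.4 to 1.1 rad either way)
- mill: turned dark wooden pepper mill, 56 mm wide, 168 mm tall, origin under its foot; bystander that stands on the other side of the rig from the timer
- cucumber: whole cucumber on the chopping board, bystander
- spice: small spice jar, 48 mm wide, 85 mm tall, bystander
- jam: jam jar, 68 mm wide, 100 mm tall, bystander
- mug: ceramic mug, bystander
- bowl: white ceramic bowl, bystander
- spatula: spatula lying on the worktop, bystander
Mind the look-alikes: they are no part of the job. What is shaped like the part that bears timer_center but purple is not meant.

How it is judged:
On the way:
1. the knob is pushed down while still at its rest angle (value of joint knob above 0.006 m and value of joint mirror between -0.2 and 0.2 rad), for 0.1 s.
At the end, for the whole second after the job is handed in: The timer's middle lies within 30 mm sideways of the camera's reflected line of sight (the mirror angle is right to about 2 to 4 degrees), the mirror is still, the knob is down by more than 4 mm and the fingers are still holding it; the timer has not moved by 15 mm (y of timer_center in the frame of sightline between -0.03 and 0.03 m and x of timer_center in the frame of sightline above 0.1 m and contact force between the fingers and knob above 1 N and value of joint knob above 0.004 m and velocity of joint mirror between -0.1 and 0.1 rad/s and distance of timer_center from where it was at the start of the episode below 0.015 m); the arm keeps its last pose, push and grip.
It fails at once if the timer or a bystander was moved by more than 15 mm (distance of any of timer_center, mill, cucumber, spice, jam, mug, bowl, spatula from where it was at the start of the episode above 0.015 m).
It fails at once if the robot touched the mirror glass (contact force between any of the arm, the fingers and mirror_c0 above 1 N).
It also fails if it takes over 38 s, if anything falls off the work surface, if the arm or the gripper's body presses on something with over 40 N, if the wrist force passes 120 N, or if a joint passes its speed limit or range.

## Working session

There is one attempt and no reset: what is moved stays moved. The work goes in short steps, Python scripts to look and compute and a tool call to move; the robot and the scene stay as the last step left them, time stands still between calls to the robot, and variables do not carry over. Pictures are saved under pics/ and viewed, at most 10 in all, crops included, and the job is handed in when it is done.

Besides the shell and the picture viewer there is one more tool, called in YAML: its name, and indented under it one key for each argument. arm_command: Moves the arm, as the interface text tells. Shift numbers are shares of 25 mm and turn numbers shares of 180 degrees, none past 1 either way. Its arguments: {"type":"object","properties":{"slide":{"type":"array"},"delta_rot":{"type":"array"},"fingers":{"type":"number"}},"required":["slide","delta_rot"]}

```bash
mkdir -p pics; cat > h.py <<'E'
from plant import *
import numpy as np, cv2, pickle
def K(p):
    f=200/np.tan(np.radians(p["vertical_fov"])/2)
    return np.array([[f,0,p["cx"]],[0,f,p["cy"]],[0,0,1.]])
def ray(p,uv,T=None):
    T=np.array(p["cam_to_world"]) if T is None else T
    n=cv2.undistortPoints(np.array([[uv]],float),K(p),np.array(p["dist"],float))[0,0]
    return T[:3,3],T[:3,:3]@np.array([n[0],-n[1],-1.])
def atz(p,uv,z,T=None):
    o,d=ray(p,uv,T); return o+d*(z-o[2])/d[2]
def proj(p,P,T=None):
    T=np.array(p["cam_to_world"]) if T is None else T
    c=(np.atleast_2d(P)-T[:3,3])@T[:3,:3]
    c=c*[1,-1,-1]
    return cv2.projectPoints(c,np.zeros(3),np.zeros(3),K(p),np.array(p["dist"],float))[0][:,0]
def tri(rs):
    A=0;b=0
    for o,d in rs:
        d=d/np.linalg.norm(d);M=np.eye(3)-np.outer(d,d);A=A+M;b=b+M@o
    return np.linalg.solve(A,b)
E
python3 - <<'E'
from h import *
for n in("side","top"):
    p=get_image(n); pickle.dump(p,open(n+".pkl","wb"))
    cv2.imwrite(f"pics/{n}0.png",p["frame"][:,:,::-1])
    print(n,np.round(p["cam_to_world"],3).tolist(),p["vertical_fov"])
    for l in("knob_grip","mirror_face","camera_lens","timer_center","mill"):
        print(l,[(np.round(b["bbox"]).tolist(),round(b["confidence"],2)) for b in boxes_of(p,l)])
E
```

```text
side [[-0.928, 0.196, -0.317, 0.148], [-0.372, -0.517, 0.771, 1.048], [-0.013, 0.833, 0.552, 0.866], [0.0, 0.0, 0.0, 1.0]] 55.917968240523294
knob_grip [([333.0, 177.0, 349.0, 193.0], 0.65)]
mirror_face [([334.0, 178.0, 350.0, 233.0], 0.9), ([279.0, 260.0, 305.0, 313.0], 0.36), ([205.0, 307.0, 271.0, 358.0], 0.26)]
camera_lens [([264.0, 176.0, 365.0, 242.0], 0.58)]
timer_center [([362.0, 163.0, 376.0, 187.0], 0.7), ([345.0, 171.0, 360.0, 196.0], 0.62), ([331.0, 154.0, 349.0, 179.0], 0.55), ([344.0, 183.0, 358.0, 214.0], 0.52)]
mill [([280.0, 262.0, 303.0, 312.0], 0.67), ([297.0, 174.0, 314.0, 203.0], 0.57)]
top [[0.016, 0.987, -0.161, 0.337], [-1.0, 0.015, -0.006, 0.07], [-0.003, 0.161, 0.987, 1.478], [0.0, 0.0, 0.0, 1.0]] 48.13536105538373
knob_grip [([340.0, 211.0, 352.0, 235.0], 0.6), ([420.0, 205.0, 450.0, 224.0], 0.17)]
mirror_face [([328.0, 209.0, 360.0, 233.0], 0.62), ([219.0, 211.0, 241.0, 230.0], 0.23)]
camera_lens [([322.0, 137.0, 363.0, 262.0], 0.97)]
timer_center [([456.0, 177.0, 484.0, 202.0], 0.97), ([418.0, 204.0, 449.0, 227.0], 0.64), ([388.0, 210.0, 414.0, 230.0], 0.62), ([451.0, 222.0, 482.0, 241.0], 0.57), ([324.0, 139.0, 361.0, 264.0], 0.4)]
mill [([218.0, 211.0, 243.0, 230.0], 0.64)]
```

```bash
python3 - <<'E'
import cv2
a=cv2.imread("pics/top0.png")[110:290,190:510]; b=cv2.imread("pics/side0.png")[130:260,220:420]
cv2.imwrite("pics/t1.png",cv2.resize(a,(800,450),interpolation=cv2.INTER_CUBIC))
cv2.imwrite("pics/s1.png",cv2.resize(b,(800,520),interpolation=cv2.INTER_CUBIC))
E
```

```text
(no output)
```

View pics/t1.png

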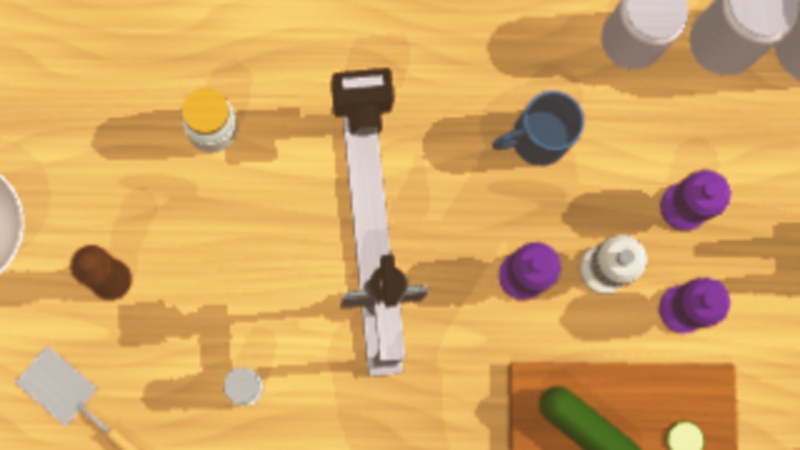

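View pics/s1.png

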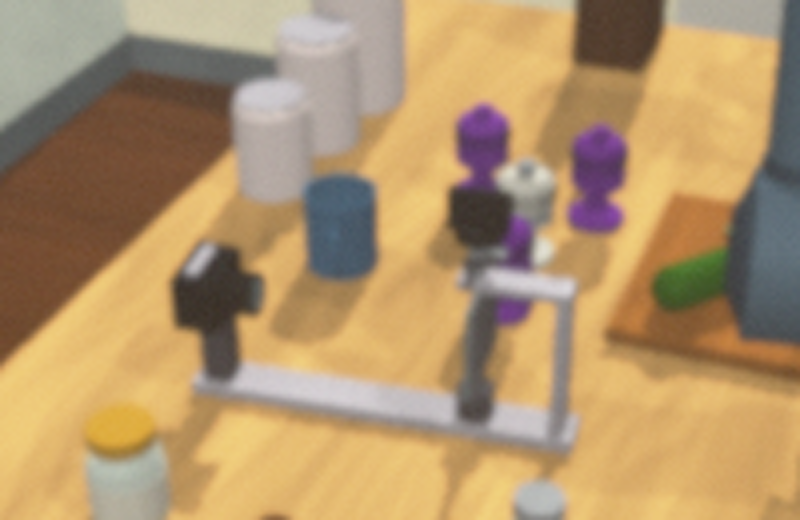

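The top view shows the white timer at about (436,214), right of the rig between purple look-alikes. The camera is at the far end of the rail and the knob is at about (344,223) with its bar along the rail. The side view shows the knob at about (340,184), with the timer behind it and to the right.

```bash
python3 - <<'E'
from h import *
t=pickle.load(open("top.pkl","rb"));s=pickle.load(open("side.pkl","rb"))
c=lambda x,y:(190+x/2.5,110+y/2.5); e=lambda x,y:(220+x/4,130+y/4)
k=tri([ray(t,c(387,281)),ray(s,e(480,215))]);print("knob",k)
for z in(.17,.185,.2,.22):print(z,atz(t,c(387,281),z),atz(s,e(480,215),z))
print("timer top",atz(t,c(626,257),.116),atz(t,c(622,260),.105),"foot",atz(t,c(602,270),.005))
print("timer tri",tri([ray(t,c(626,257)),ray(s,e(527,168))]))
print("lens",atz(t,c(366,130),.11),"rail ends",atz(t,c(385,372),.01), atz(t,c(362,120),.01))
print("glass edge",atz(t,c(344,301),.156),atz(t,c(426,291),.156))
print("mill",atz(t,c(92,262),.168), observe()["eef_pos"],observe()["orientation"],observe()["finger_gap"])
E
```

```text
knob [ 0.50167118 -0.00690514  0.2245388 ]
0.17 [ 0.51019927 -0.00988809  0.17      ] [ 0.53018571 -0.09669219  0.17      ]
0.185 [ 0.50821875 -0.00897573  0.185     ] [ 0.5219609  -0.07202363  0.185     ]
0.2 [ 0.50623823 -0.00806337  0.2       ] [ 0.51373609 -0.04735506  0.2       ]
0.22 [ 0.50359754 -0.00684688  0.22      ] [ 0.50276968 -0.01446364  0.22      ]
timer top [ 0.55168108 -0.30948159  0.116     ] [ 0.54954543 -0.30738029  0.105     ] foot [ 0.55106876 -0.30742821  0.005     ]
timer tri [ 0.55203702 -0.31234333  0.10659921]
lens [0.70962525 0.01394965 0.11      ] rail ends [ 0.41137679 -0.01777565  0.01      ] [0.75073296 0.01540687 0.01      ]
glass edge [0.48730893 0.04018866 0.156     ] [ 0.50076099 -0.05724463  0.156     ]
mill [0.5275773  0.34019964 0.168     ] [ 0.2343247  -0.60629877  0.21945372] [-3.14158317e+00 -1.10050780e-05  3.68826354e-01] 0.09382603985275914
```

arm_command:
  slide:
    - [0, 0, -1]
    - [0, 0, -1]
    - [0, 0, -1]
    - [0, 0, -1]
    - [0.7, -0.9, -0.5]
    - [0.7, -0.9, 0]
    - [0.7, -0.9, 0]
    - [0.7, -0.9, 0]
  delta_rot:
    - [0, 0, 0.043]
    - [0, 0, 0.043]
    - [0, 0, 0]
    - [0, 0, 0]
    - [0, 0, 0]
    - [0, 0, 0]
    - [0, 0, 0]
    - [0, 0, 0]

```text
time: 1.6
eef_pos: [0.2957, -0.5089, 0.332]
orientation: [3.141, -0.0, 0.098]
contact_force: [-0.8, 0.8, 0.4]
finger_gap: 0.0938
finger_force: 0.0
```

arm_command:
  slide:
    - [0.7, -0.9, 0]
    - [0.7, -0.9, 0]
    - [0.7, -0.9, 0]
    - [0.7, -0.9, 0]
    - [0.7, -0.9, 0]
    - [0.7, -0.9, 0]
    - [0.7, -0.9, 0]
    - [0.7, -0.9, 0]
  delta_rot:
    - [0, 0, 0]
    - [0, 0, 0]
    - [0, 0, 0]
    - [0, 0, 0]
    - [0, 0, 0]
    - [0, 0, 0]
    - [0, 0, 0]
    - [0, 0, 0]

```text
time: 2.6
eef_pos: [0.4173, -0.3156, 0.332]
orientation: [3.141, -0.0, 0.099]
contact_force: [0.6, 1.4, 0.2]
finger_gap: 0.0937
finger_force: 0.0
```

```bash
cat >> h.py <<'E'
from scipy.spatial.transform import Rotation as R
def wrist(n):
    o=observe();p=get_image("wrist")
    T=np.eye(4);T[:3,:3]=R.from_euler("xyz",o["orientation"]).as_matrix();T[:3,3]=o["eef_pos"]
    T=T@np.array(p["mount"]);pickle.dump((p,T),open(n+".pkl","wb"))
    cv2.imwrite(f"pics/{n}.png",p["frame"][:,:,::-1]);return p,T
E
python3 - <<'E'
from h import *
p,T=wrist("w1");print(observe()["eef_pos"],np.round(T,3).tolist())
print("exp",proj(p,[[.551,-.308,.116],[.551,-.308,.072],[.503,-.007,.222]],T))
for l in("timer_center","knob_grip"):print(l,[(np.round(b["bbox"]).tolist(),round(b["confidence"],2)) for b in boxes_of(p,l)])
E
```

```text
[ 0.41853629 -0.31336574  0.33212393] [[0.098, 0.959, 0.265, 0.496], [-0.995, 0.095, 0.026, -0.308], [0.0, -0.266, 0.964, 0.497], [0.0, 0.0, 0.0, 1.0]]
exp [[322.96321872  74.95017022]
 [322.50727027  79.97265838]
 [ -4.5465306   85.4725022 ]]
timer_center [([381.0, 0.0, 448.0, 55.0], 0.86), ([216.0, 48.0, 279.0, 104.0], 0.81), ([303.0, 48.0, 348.0, 102.0], 0.72), ([366.0, 99.0, 424.0, 148.0], 0.56), ([3.0, 50.0, 39.0, 112.0], 0.24)]
knob_grip [([4.0, 52.0, 40.0, 112.0], 0.95)]
```

View pics/w1.png

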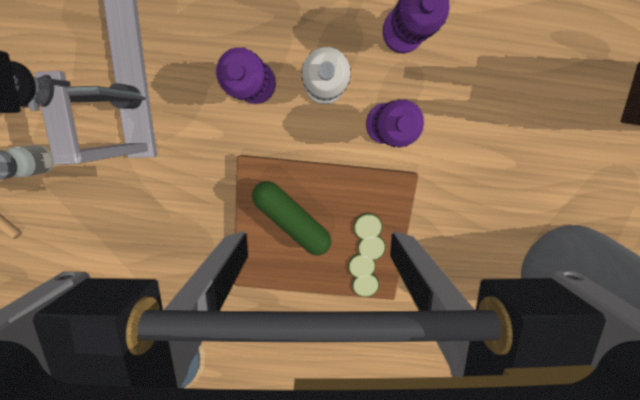

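The white timer's top knob is at (327,72) and the black knob is at the left edge near (12,85).

```bash
python3 - <<'E'
from h import *
p,T=pickle.load(open("w1.pkl","rb"))
print(atz(p,(327,72),.113,T),atz(p,(326,73),.10,T))
E
```

```text
[ 0.55526964 -0.31252691  0.113     ] [ 0.55599466 -0.31154452  0.1       ]
```

arm_command:
  slide:
    - [0.1, -0.9, 0]
    - [0.1, -0.9, 0]
    - [0.1, -0.9, 0]
    - [0.1, -0.9, 0]
    - [0.1, -0.9, 0]
    - [0.1, -0.9, 0]
    - [0.1, -0.9, 0]
    - [0.1, -0.9, 0]
  delta_rot:
    - [0, 0, 0]
    - [0, 0, 0]
    - [0, 0, 0]
    - [0, 0, 0]
    - [0, 0, 0]
    - [0, 0, 0]
    - [0, 0, 0]
    - [0, 0, 0]

```text
time: 3.75
eef_pos: [0.4187, -0.1342, 0.332]
orientation: [3.141, -0.0, 0.099]
contact_force: [-0.4, 0.5, 0.7]
finger_gap: 0.094
finger_force: 0.0
```

```bash
python3 - <<'E'
from h import *
p,T=wrist("w2");print(observe()["eef_pos"])
print("exp",proj(p,[[.551,-.308,.113],[.503,-.007,.222]],T))
for l in("timer_center","knob_grip"):print(l,[(np.round(b["bbox"]).tolist(),round(b["confidence"],2)) for b in boxes_of(p,l)])
E
```

```text
[ 0.41869801 -0.13233562  0.33217064]
exp [[467.80110107  93.31813474]
 [186.22635853 102.31243318]]
timer_center [([346.0, 63.0, 404.0, 118.0], 0.88), ([496.0, 3.0, 586.0, 70.0], 0.84), ([473.0, 118.0, 549.0, 162.0], 0.56)]
knob_grip [([168.0, 60.0, 221.0, 134.0], 0.83)]
```

View pics/w2.png

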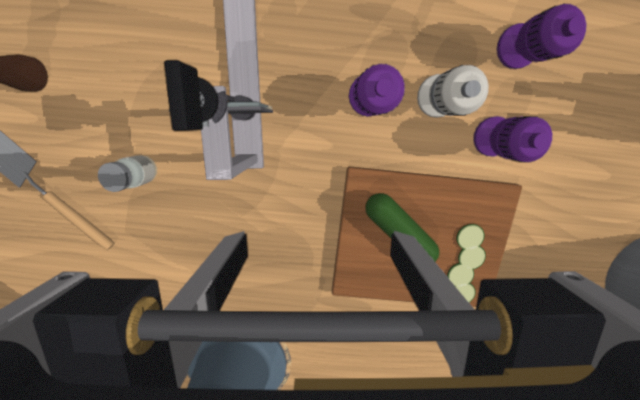

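The bar knob's top face is around (176,96) and the timer's top knob is at (471,88). I'll move over the knob for a head-on look.

```bash
python3 - <<'E'
from h import *
p,T=pickle.load(open("w2.pkl","rb"));p1,T1=pickle.load(open("w1.pkl","rb"))
t=pickle.load(open("top.pkl","rb"))
print("timer",tri([ray(p,(471,88),T),ray(p1,(327,72),T1)]))
for z in(.232,.242,.25):print(atz(p,(176,96),z,T))
print("toptri",tri([ray(p,(176,96),T),ray(t,(190+388/2.5,110+279/2.5))]))
print("rail ends",atz(p,(226,0),.02,T),atz(p,(206,178),.02,T),atz(p,(255,0),.02,T),atz(p,(262,165),.02,T))
cv2.imwrite("pics/w2c.png",cv2.resize(p["frame"][40:200,120:300,::-1],None,fx=3.3,fy=3.3,interpolation=cv2.INTER_CUBIC))
E
```

```text
timer [ 0.55710049 -0.31256831  0.10885765]
[ 0.50723997 -0.00247497  0.232     ]
[ 0.50685154 -0.00716056  0.242     ]
[ 0.50654079 -0.01090903  0.25      ]
toptri [ 0.50512464 -0.0064489   0.23956526]
rail ends [0.65500474 0.02299137 0.02      ] [0.39061416 0.04947155 0.02      ] [ 0.65853276 -0.0188241   0.02      ] [ 0.42098219 -0.04185298  0.02      ]
```

arm_command:
  slide:
    - [0.1, -0.8, 0]
    - [0.1, -0.8, 0]
    - [0.1, -0.8, 0]
    - [0.1, -0.8, 0]
    - [0.1, -0.8, 0]
    - [0.1, -0.8, 0]
    - [0.1, 0, 0]
    - [0, 0, 0]
  delta_rot:
    - [0, 0, 0]
    - [0, 0, 0]
    - [0, 0, 0]
    - [0, 0, 0]
    - [0, 0, 0]
    - [0, 0, 0]
    - [0, 0, 0]
    - [0, 0, 0]

```text
time: 4.9
eef_pos: [0.4247, -0.0154, 0.3319]
orientation: [3.141, 0.0, 0.098]
contact_force: [-0.5, -0.1, -0.0]
finger_gap: 0.0942
finger_force: 0.0
```

```bash
python3 - <<'E'
from h import *
p,T=wrist("w3");print(observe()["eef_pos"])
print("exp",proj(p,[[.503,-.007,.242]],T))
for l in("timer_center","knob_grip","camera_lens"):print(l,[(np.round(b["bbox"]).tolist(),round(b["confidence"],2)) for b in boxes_of(p,l)])
E
```

```text
[ 0.42459128 -0.01543769  0.3318611 ]
exp [[317.39845085 121.82328267]]
timer_center [([542.0, 129.0, 628.0, 171.0], 0.98), ([422.0, 80.0, 493.0, 130.0], 0.82), ([564.0, 23.0, 639.0, 85.0], 0.74), ([490.0, 83.0, 568.0, 126.0], 0.71), ([0.0, 7.0, 12.0, 55.0], 0.63)]
knob_grip [([297.0, 82.0, 342.0, 152.0], 0.91)]
camera_lens [([276.0, 2.0, 365.0, 194.0], 0.86), ([179.0, 162.0, 227.0, 207.0], 0.74), ([490.0, 82.0, 570.0, 128.0], 0.48)]
```

View pics/w3.png

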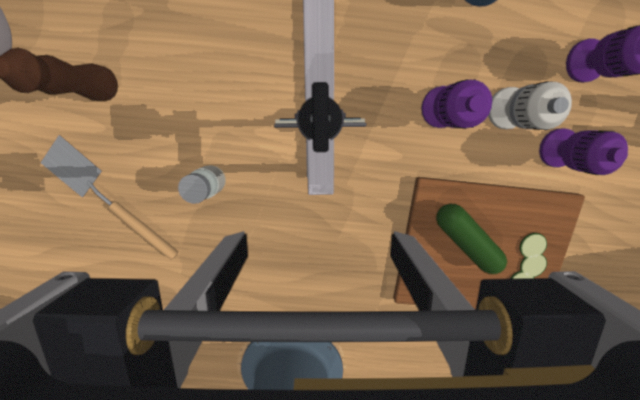

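The knob is centred at about (320,117), with the bar and rail vertical in the picture and so in line with the tool's yaw. The timer is at (545,105).

```bash
python3 - <<'E'
from h import *
p,T=pickle.load(open("w3.pkl","rb"))
k=atz(p,(320,117),.242,T);print(k)
a,b=atz(p,(320,84),.242,T),atz(p,(320.5,151),.242,T);print("bar",a,b,np.linalg.norm(a-b),np.arctan2(*(a-b)[1::-1]))
a,b=atz(p,(319.5,2),.02,T),atz(p,(320.5,192),.02,T);print("rail",a,b,np.arctan2(*(a-b)[1::-1]))
g=[(275,124),(365,122)];a,b=[atz(p,q,.156,T) for q in g];print("glass",a,b,np.linalg.norm(a-b))
P=[pickle.load(open(f"w{i}.pkl","rb")) for i in(1,2,3)]
tm=tri([ray(*[x[0],q],x[1]) for x,q in zip(P,[(327,72),(471,88),(559,104)])]);print("timer",tm)
o=np.array(observe()["eef_pos"]);d=k-o;y=.0985;print("tool dx,dy",d[0]*np.cos(y)+d[1]*np.sin(y),d[0]*np.sin(y)-d[1]*np.cos(y))
a=np.arctan2(tm[1]-k[1],tm[0]-k[0]);print("timer dir",a,"mirror",(a-y)/2)
E
```

```text
[ 0.50709193 -0.00878041  0.242     ]
bar [ 0.53291171 -0.00621827  0.242     ] [ 0.47915824 -0.01198397  0.242     ] 0.054061800458341566 0.10685330915662564
rail [0.67025875 0.00713159 0.02      ] [ 0.39132713 -0.02210256  0.02      ] 0.10442633485452495
glass [0.4960856  0.04043467 0.156     ] [ 0.50811589 -0.05968792  0.156     ] 0.10084275956153844
timer [ 0.55739258 -0.31238856  0.11047395]
tool dx,dy 0.08282512084185781 0.0016134762711204498
timer dir -1.4066114925710385 mirror -0.7525557462855192
```

arm_command:
  slide:
    - [0.83, 0.02, 0]
    - [0.83, 0.01, 0]
    - [0.83, 0.02, 0]
    - [0.83, 0.01, 0]
    - [0, 0, 0.9]
    - [0, 0, 0.9]
    - [0, 0, 0.9]
    - [0, 0, 0.9]
  delta_rot:
    - [0, 0, 0]
    - [0, 0, 0]
    - [0, 0, 0]
    - [0, 0, 0]
    - [0, 0, 0]
    - [0, 0, 0]
    - [0, 0, 0]
    - [0, 0, 0]

```text
time: 6.1
eef_pos: [0.5072, -0.0085, 0.2412]
orientation: [3.142, 0.0, 0.098]
contact_force: [0.4, -0.1, -1.0]
finger_gap: 0.094
finger_force: 0.0
```

arm_command:
  slide:
    - [0, 0, 0.42]
    - [0, 0, 0.42]
    - [0, 0, 0]
    - [0, 0, 0]
  delta_rot:
    - [0, 0, 0]
    - [0, 0, 0]
    - [0, 0, 0]
    - [0, 0, 0]

```text
time: 6.6
eef_pos: [0.5077, -0.0082, 0.2217]
orientation: [3.141, -0.001, 0.099]
contact_force: [-0.1, -0.5, -0.1]
finger_gap: 0.0938
finger_force: 0.0
```

arm_command:
  slide:
    - [0, 0, 0]
    - [0, 0, 0]
    - [0, 0, 0]
    - [0, 0, 0]
    - [0, 0, 0]
    - [0, 0, 0]
    - [0, 0, 0]
    - [0, 0, 0]
  delta_rot:
    - [0, 0, 0]
    - [0, 0, 0]
    - [0, 0, 0]
    - [0, 0, 0]
    - [0, 0, 0]
    - [0, 0, 0]
    - [0, 0, 0]
    - [0, 0, 0]
  fingers: 1

```text
time: 7.6
eef_pos: [0.5073, -0.0082, 0.221]
orientation: [3.141, -0.0, 0.099]
contact_force: [-0.1, -1.0, -0.3]
finger_gap: 0.0396
finger_force: 30.0
```

The 39.6 mm gap means the fingers closed on the skirt, so the knob sits higher than I measured. I'll reopen, rise and regrip.

arm_command:
  slide:
    - [0, 0, 0]
    - [0, 0, 0]
    - [0, 0, 0]
    - [0, 0, -0.26]
    - [0, 0, -0.26]
    - [0, 0, 0]
  delta_rot:
    - [0, 0, 0]
    - [0, 0, 0]
    - [0, 0, 0]
    - [0, 0, 0]
    - [0, 0, 0]
    - [0, 0, 0]
  fingers: 0.4

```text
time: 8.35
eef_pos: [0.5078, -0.0082, 0.235]
orientation: [3.141, -0.002, 0.099]
contact_force: [0.3, 0.1, 0.1]
finger_gap: 0.0566
finger_force: 0.0
```

arm_command:
  slide:
    - [0, 0, 0]
    - [0, 0, 0]
    - [0, 0, 0]
    - [0, 0, 0]
    - [0, 0, 0]
    - [0, 0, 0]
    - [0, 0, 0]
    - [0, 0, 0]
  delta_rot:
    - [0, 0, 0]
    - [0, 0, 0]
    - [0, 0, 0]
    - [0, 0, 0]
    - [0, 0, 0]
    - [0, 0, 0]
    - [0, 0, 0]
    - [0, 0, 0]
  fingers: 1

```text
time: 9.35
eef_pos: [0.5072, -0.0082, 0.2339]
orientation: [3.141, 0.0, 0.099]
contact_force: [-0.2, -1.5, -1.0]
finger_gap: 0.0136
finger_force: 30.0
```

arm_command:
  slide:
    - [0, 0, 0.08]
    - [0, 0, 0.08]
    - [0, 0, 0.08]
    - [0, 0, 0.08]
    - [0, 0, 0]
    - [0, 0, 0]
  delta_rot:
    - [0, 0, 0]
    - [0, 0, 0]
    - [0, 0, 0]
    - [0, 0, 0]
    - [0, 0, 0]
    - [0, 0, 0]

```text
time: 10.1
eef_pos: [0.5073, -0.0081, 0.2262]
orientation: [3.141, -0.0, 0.099]
contact_force: [-2.0, -2.2, 4.8]
finger_gap: 0.0137
finger_force: 30.0
```

arm_command:
  slide:
    - [0, 0, 0.03]
    - [0, 0, 0.03]
    - [0, 0, 0]
    - [0, 0, 0]
  delta_rot:
    - [0, 0, 0]
    - [0, 0, 0]
    - [0, 0, 0]
    - [0, 0, 0]

```text
time: 10.6
eef_pos: [0.5075, -0.0081, 0.2257]
orientation: [3.141, -0.0, 0.099]
contact_force: [-3.7, -2.3, 9.3]
finger_gap: 0.0135
finger_force: 30.0
```

arm_command:
  slide:
    - [0, 0, 0]
    - [0, 0, 0]
    - [0, 0, 0]
    - [0, 0, 0]
    - [0, 0, 0]
    - [0, 0, 0]
    - [0, 0, 0]
    - [0, 0, 0]
  delta_rot:
    - [0, 0, 0.034]
    - [0, 0, 0.034]
    - [0, 0, 0.034]
    - [0, 0, 0.034]
    - [0, 0, 0.034]
    - [0, 0, 0.034]
    - [0, 0, 0.035]
    - [0, 0, 0]

```text
time: 11.6
eef_pos: [0.5072, -0.0092, 0.2258]
orientation: [3.139, -0.001, -0.653]
contact_force: [-7.0, -5.1, 9.5]
finger_gap: 0.0138
finger_force: 30.0
```

```bash
python3 - <<'E'
from h import *
o=observe();print(o["eef_pos"],o["orientation"],o["contact_force"],o["finger_gap"],o["finger_force"],o["ft_torque"],o["qpos"])
p=get_image("top");pickle.dump(p,open("t2.pkl","wb"))
w,T=wrist("w4")
a=p["frame"][170:260,290:450,::-1]
a=cv2.resize(a,(640,360),interpolation=cv2.INTER_CUBIC); b=w["frame"][:240,:,::-1]
cv2.imwrite("pics/c2.png",np.vstack([a,b]))
E
```

```text
[ 0.5071836  -0.00917142  0.22575462] [ 3.13916474e+00 -1.37816220e-03 -6.52806625e-01] [-7.03175999 -5.05206129  9.52977956] 0.013833357036972443 29.989302456378937 [-0.86328894  1.10107902  0.02783124] [-0.24042637 -0.10045706  1.91104314 -0.00285872  1.33071798  1.9838576 ]
```

View pics/c2.png

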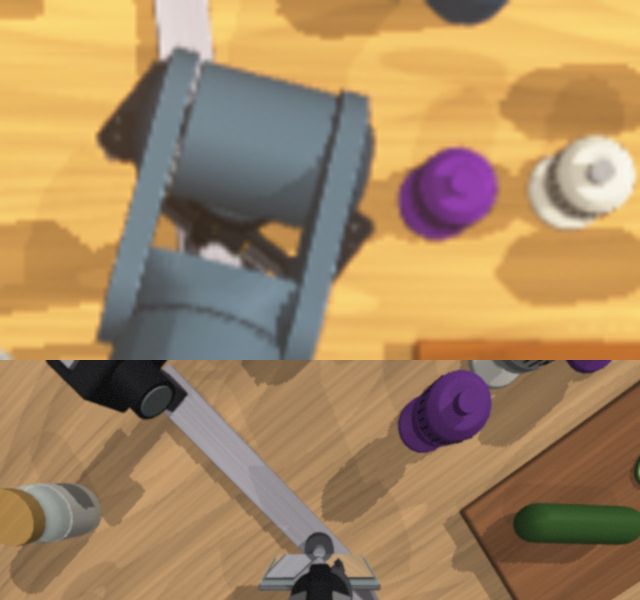

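The glass is level across the wrist view at about (320,225), squared to the tool. The lens shows at (155,40). I'll do a final geometric check with the lens position.

```bash
python3 - <<'E'
from h import *
p,T=pickle.load(open("w4.pkl","rb"))
l=atz(p,(155,40),.11,T);s=np.array([.507,-.009,.11]);print("lens",l,np.linalg.norm(l-s),np.arctan2(*(l-s)[1::-1]))
a,b=atz(p,(262,226),.156,T),atz(p,(379,226),.156,T);print("glass",a,b,np.linalg.norm(a-b),np.arctan2(*(a-b)[1::-1])-np.pi/2)
t=pickle.load(open("t2.pkl","rb"))
tm=atz(t,(290+600/4,170+172/4),.113);print("timer",tm)
for sp in([.507,-.009],[.504,-.008]):
  for q in(tm,[.557,-.3125]):
    th=np.arctan2(q[1]-sp[1],q[0]-sp[0]); r=np.hypot(q[1]-sp[1],q[0]-sp[0])
    for c in(.098,.104,.11): print(round((th+c)/2,3),"offset at -0.653:",round(r*np.sin(th-(2*-.653-c)),4))
E
```

```text
lens [0.71360672 0.01421705 0.11      ] 0.2079071151075043 0.11190371790718788
glass [0.5316218  0.03291522 0.156     ] [ 0.47144549 -0.04573834  0.156     ] 0.09903317932249683 -0.6530830886423252
timer [ 0.55150568 -0.30904156  0.113     ]
-0.663 offset at -0.653: -0.0059
-0.66 offset at -0.653: -0.0041
-0.657 offset at -0.653: -0.0023
-0.655 offset at -0.653: -0.0011
-0.652 offset at -0.653: 0.0008
-0.649 offset at -0.653: 0.0026
-0.658 offset at -0.653: -0.0031
-0.655 offset at -0.653: -0.0013
-0.652 offset at -0.653: 0.0005
-0.65 offset at -0.653: 0.0017
-0.647 offset at -0.653: 0.0036
-0.644 offset at -0.653: 0.0054
```

```bash
python3 -c "
from plant import *
print(close_job())"
```

```text
the job is handed in; nothing more can be done
None
```

I pushed the knob fully down, turned the mirror about -0.75 rad and am still holding it. By my measurements, the camera's line of sight passes within about 6 mm of the white timer's middle (30 mm is allowed). I've handed the job in, but no verdict came back.

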